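Find the high spot of a bent conveyor roller

ROBOT

A 6-joint arm with a two-finger parallel gripper is mounted at the origin on the work surface. World frame = base frame: x ahead of the robot, y to its left, z up, the work surface at z = 0. Lengths are in m, angles in degrees, forces in N, time in s.
With the tool pointing down it reaches from about 0.3 to 0.75 m from the base axis. Payload 8.5 kg.
Tool frame: the origin (TCP) lies on the centre line of the jaws, within the pads' length; the fingertips stand 25 mm ahead of it and the grasp point (between the pads) lies 6 mm ahead of it; z points along the fingers, y is the line along which they close (so a half turn about z gives the same grasp; the last joint's range is limited). The gripper opens to 85 mm and grips with 20 to 120 N. Pads are 22 mm wide; open, the fingers measure 114 mm over their backs; the gripper's body (76 mm by 85 mm) begins 54 mm behind the grasp point. The pads swing forward as they close: fully open they stand 13 mm farther back than shut.
Start: joints at [-77.825, 21.807, 74.336, -0, 83.858, -12.336], TCP at [0.228, -0.5, 0.256] pointing down, gripper open.
Joint ranges: [-178.18, 178.18], [-50.72, 133.34], [12.68, 142.11], [-81.47, 261.47], [9.98, 163.14], [-165.26, 165.26]. Speed limits (degrees/s): [136.94, 136.94, 180, 180, 180, 180].

INTERFACE

Orientations are given as a 3x3 rotation matrix whose columns are the frame's x, y, z axes.
In Python, from rig import telemetry, optics, env gives the robot as it stands.
- The arm moves only by the tool send_rows, never from a script. Its argument "deltas" is a list that holds one entry, the list of rows, each a list of 7 numbers: the shift along the tool's x, y, z in m, then the turn, a rotation vector about the tool's x, y, z in rad, then the opening, from -1 (shut) to 1 (fully open), so that 0 is half open. In form: [[[x, y, z, ax, ay, az, grip], ...]]. A call has 1 to 12 rows; each row shifts and turns the commanded pose from where the row before left it, along the tool's axes as they then stand; what a row does not reach is not made up. A row lasts 1/8 s, in which the tool goes at most 62.5 mm and 10.7 degrees, less where a joint would pass 70% of its speed; a pose out of reach is approached as far as the arm can. A call is refused whole if a number of a shift passes 0.0625 or a number of a turn 0.188, either way. A call with a gripper value outside its range is refused whole. The fingers move at their own pace and stop on an object; "squeeze" is the grip in N (left out, the last holds). Time passes only in rows, so rows that do not move let the fingers close. It gives the time, the measured TCP pose, the force, the opening and the grip force at its end, in the units of the state.
- telemetry.observe(): the state, without advancing time (a new reading comes with each control period).
- optics.get_image(name): name is "scene" or "top" or "wrist"; returns a dict with "image" (420x560x3 uint8, red, green, blue), "range_z" (420x560 float32, m along the optical axis (not along the pixel's ray), 0 where there is no reading), "K" (3x3 intrinsics, pixels), "rvec" (rotation vector, rad) and "tvec" (3), from world to camera coordinates, as OpenCV has them; the wrist camera has in their place "hand_eye" (4x4, takes a point from camera to tool coordinates, whose origin is the TCP and whose axes are the flange's). Camera axes: x right, y down, z forward; pixel columns grow to the right and rows downward; lengths in m; the calibration is good to about 2 mm. The wrist camera is an equidistant fisheye: a pixel r from the principal point sees the ray r / f radians off the axis. A picture is of the moment at which its call begins: read the wrist's pose just before it.
- env.close_job(): hands the job in; it is judged then, once.
The state is a dict: "time_s": time; "q": joint angles; "qvel": joint speeds; "joint_efforts": joint torques, N m; "position": TCP position; "tool_rot": TCP orientation; "ft_force": force on the tool from outside, world axes, zero at the start; "wrist_torque": the same for the moment, N m; "grip_width": finger opening in m; "gripper_force": force on a finger pad.
Only numpy, scipy, OpenCV 4.12 (cv2) and the standard library are available. Lean on these libraries where they do the work, as an engineer would, in place of code of your own. Each camera call takes 0.05 s, during which the arm holds its last target. There are 200 camera calls.

TASK

The drive roller of the packing conveyor has been bent. Ease the dial indicator down by its handle onto the roller lying in the V-blocks until the needle has gone about once round. Then turn the roller in the V-blocks under the plunger, without lifting or forcing it, leave it with its highest point right under the plunger, ready to be marked, and let go; leave the cans and the tape alone.

Things in the scene. Friction and masses are not known exactly. Their poses are not given: they have to be found in the camera images.
- stand: Fixed indicator stand. Origin: under its base plate below the plunger, on the bench; z up, x along the roller away from the robot, y towards the column. Plate 210 x 205 x 20 mm thick; two V-blocks 44 mm wide, 22 mm thick, tops 70 mm up, centred at x = -74 and +74 mm; 24 mm column at y = 100 mm, 225 mm high
- handle (a point): Centre of the flat top of the handle: upright black knob, 20 mm diameter, 30 mm tall, on the free end of the cross bar that carries the indicator, 74 mm from the plunger. Bar, dial and knob slide together on the column, down only by up to 75 mm, and stay where left; a stiff brake, about 4 to 7 N to push down. Dial 75 mm wide, 53 mm taller than this point
- tip (a point): Lowest point of the indicator's plunger, an 8 mm steel ball on a 6 mm rod. It springs up into the dial by at most 25 mm (1 N at first touch, 2 N at the end) and starts 18 to 48 mm above the roller. z up
- needle (a joint): Needle of the dial (face looks to the stand's +x): 0 with the plunger hanging free, +6.28 rad (one turn, clockwise) for each 10 mm that the plunger is pushed in. A higher place on the roller gives a larger value
- axis (a point): Point fixed to the stand: on the axis of the seated roller at mid length, below the plunger, 65 mm above the bench. Its x lies along the roller, away from the robot
- drive_end (a point): Point fixed to the stand: on the axis of the seated roller, 112 mm towards the robot from mid length, where its bare shaft end (14 mm diameter, round) can be taken from above. The shaft is free from 27 mm on the drum's side of it (V-block) to its end 23 mm on the robot's side. 65 mm above the bench, 45 mm above the base plate. x along the roller
- roller_mid (a point): Middle of the loose steel roller's shaft axis; x along it (away from the robot), y and z turn with it. Shaft 14 mm diameter, 230 mm long, lying in both V-blocks; drum on it 50 mm diameter, 120 mm long, solid with it, bowed so that at mid length it stands 3 mm off the axis to one side, which side is not marked or known. 0.6 to 0.9 kg; stays at any angle
- roller: The same roller, same origin and axes as roller_mid
- plunger: The indicator's plunger, origin at its lowest point as the tip
- soup_can: Tall food can, 66 mm diameter, 101 mm high, origin at its foot; a bystander
- fish_can: Flat food can, 84 mm diameter, 36 mm high, origin at its foot; a bystander
- tape_roll: Roll of clear tape lying flat, 96 mm diameter, 48 mm high, origin at its foot; a bystander
Things that resemble listed ones, but are neither listed nor needed, are in the scene too. Of the things like the roller, leave any that is red; of the rest the smaller one is meant.

How it is judged (in metres and radians):
On the way:
1. the indicator has been lowered onto the roller, its needle about once round (0.6 to 1.4 turns) (value of joint needle between 3.77 and 8.8 rad and contact force between plunger and roller above 0.3 N), for 0.2 s.
At the end, for the whole second after the job is handed in: The roller lies at rest, seated in both V-blocks (axis within 2 mm), released; the plunger rests on it, pushed in 4 to 21 mm; the roller's high spot is under the plunger: the tip stands within 0.3 mm of the greatest height that any angle of the roller gives (some 25 degrees of turn either way) (z of tip in the frame of stand above 0.0923 m and contact force between plunger and roller above 0.3 N and value of joint needle between 2.5 and 13.5 rad and z of roller_mid in the frame of stand between 0.063 and 0.0665 m and y of roller_mid in the frame of stand between -0.002 and 0.002 m and x of roller_mid in the frame of stand between -0.005 and 0.005 m and angular speed of roller below 0.1 rad/s and linear speed of roller below 0.01 m/s); the robot touches nothing.
It fails at once if the roller is lifted or pushed out of its seat in the V-blocks (middle of its shaft 3 mm up or 4 mm aside) (z of roller_mid in the frame of stand above 0.068 m or y of roller_mid in the frame of stand above 0.004 m or y of roller_mid in the frame of stand below -0.004 m).
It fails at once if the roller is forced down into the V-blocks (over 80 N) (contact force between roller and stand above 80 N).
It fails at once if the plunger is run to the end of its travel (over 23 mm) (value of joint needle above 14.45 rad).
It fails at once if a bystander (either can or the tape roll) is disturbed (moved 20 mm) (distance of any of soup_can, fish_can, tape_roll from where it was at the start of the episode above 0.02 m).
It also fails if it takes over 72 s, if anything falls off the work surface, if the arm or the gripper's body presses on something with over 40 N, if the wrist force passes 120 N, or if a joint passes its speed limit or range.

## Working session

There is one attempt and no reset: what is moved stays moved. The work goes in short steps, Python scripts to look and compute and a tool call to move; the robot and the scene stay as the last step left them, time stands still between calls to the robot, and variables do not carry over. Pictures are saved under pics/ and viewed, at most 10 in all, crops included, and the job is handed in when it is done.

Besides the shell and the picture viewer there is one more tool, called after "Emit:" by a JSON object that holds its "fn" and its "kwargs". send_rows: Moves the arm, as the interface text tells. Its arguments: {"type":"object","properties":{"deltas":{"type":"array"},"squeeze":{"type":"number"}},"required":["deltas"]}

```bash
mkdir -p pics
python3 - <<'E'
from rig import telemetry, optics
import cv2,numpy as np
print(telemetry.observe())
for n in("scene","top"):
    d=optics.get_image(n);np.savez(n+".npz",**d);cv2.imwrite(f"pics/{n}.png",d["image"][...,::-1]);print(n,d["K"],d["rvec"],d["tvec"])
E
```

```text
{'time_s': 0.0, 'q': array([-7.78258865e+01,  2.18406990e+01,  7.43867171e+01,  1.23277427e-03,
        8.38570309e+01, -1.23345379e+01]), 'qvel': array([ 0.12007769, -0.06857023,  0.04677045, -0.00712135,  0.02588671,
       -0.13476274]), 'joint_efforts': array([ 1.44318627e-03, -4.48456585e+01, -2.31269968e+01, -1.21592357e-04,
        4.80629285e-03, -7.65243101e-06]), 'position': array([ 0.22811308, -0.50017328,  0.25570292]), 'tool_rot': array([[ 9.09899653e-01,  4.14828322e-01, -2.89904558e-04],
       [ 4.14828287e-01, -9.09898568e-01,  1.44524284e-03],
       [ 3.35743919e-04, -1.43528657e-03, -9.99998914e-01]]), 'ft_force': array([-0.46142941,  0.28018558,  0.26866423]), 'wrist_torque': array([ 0.00763218, -0.03201239, -0.03812184]), 'gripper_force': 0.0, 'grip_width': 0.08544047631716949}
scene [[408.56390426   0.         271.35172383]
 [  0.         408.56390426 217.13291343]
 [  0.           0.           1.        ]] [ 1.87229175  1.29526137 -0.69898121] [-0.20869496 -0.13019537  1.31933458]
top [[522.76241283   0.         284.24954711]
 [  0.         522.76241283 207.41348707]
 [  0.           0.           1.        ]] [ 2.16793024 -2.19102306  0.07435499] [0.05243343 0.46928386 1.47617826]
```

View pics/scene.png

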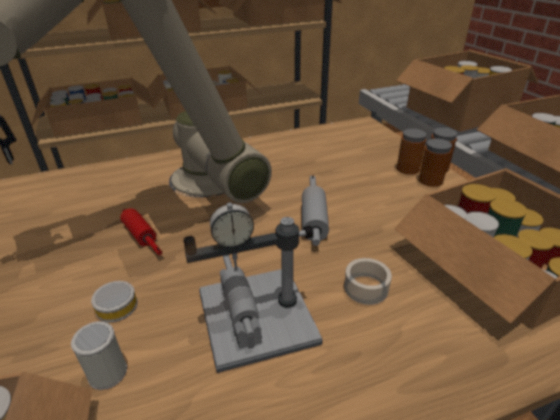

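View pics/top.png

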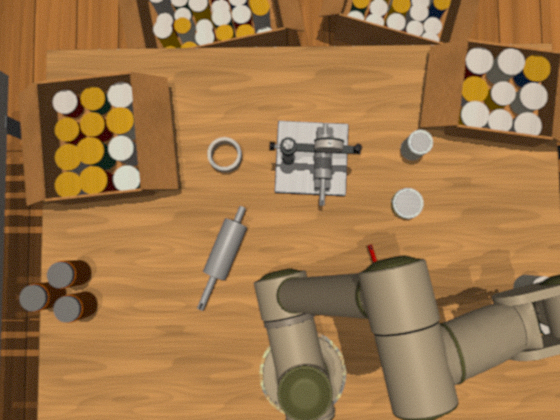

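```bash
cat > h.py <<'E'
import numpy as np,cv2
def load(n):
    d=dict(np.load(n+".npz"));R=cv2.Rodrigues(d["rvec"])[0];return d,R,d["tvec"].ravel()
def cast(n,uv,z):
    d,R,t=load(n);c=-R.T@t;r=R.T@np.linalg.inv(d["K"])@np.r_[uv,1];return c+r*(z-c[2])/r[2]
def cloud(d,R,t):
    v,u=np.mgrid[:420,:560];Z=d["range_z"];K=d["K"]
    P=np.stack([(u-K[0,2])/K[0,0]*Z,(v-K[1,2])/K[1,1]*Z,Z],-1);return (P-t)@R
E
python3 - <<'E'
from h import *
for n,b in(("top",(110,200,255,375)),("scene",(180,370,170,330))):
    d,R,t=load(n);P=cloud(d,R,t)
    r0,r1,c0,c1=b
    a=d["image"][r0:r1,c0:c1,::-1];cv2.imwrite(f"pics/c_{n}.png",cv2.resize(a,None,fx=5 if n=="top" else 3,fy=5 if n=="top" else 3,interpolation=cv2.INTER_CUBIC))
    if n=="top":
        for uv in[(358,149),(288,148),(324,130),(324,150),(324,170),(322,200),(285,180),(340,185)]:print(uv,P[uv[1],uv[0]].round(3))
        Z=P[...,2];hsv=cv2.cvtColor(d["image"],cv2.COLOR_RGB2HSV)
        m=((Z>.01)&(Z<.03)&(hsv[...,1]<60)).astype(np.uint8);m[:r0]=0;m[r1:]=0;m[:,:c0]=0;m[:,c1:]=0
        pts=np.argwhere(m)[:,::-1].astype(np.float32);rc=cv2.minAreaRect(pts);print(rc)
        for q in cv2.boxPoints(rc):print(q,cast("top",q,.02).round(4))
        hi=(Z>.13);hi[:r0]=0;hi[r1:]=0;hi[:,:c0]=0;hi[:,c1:]=0
        for lo in(.13,.15,.17,.19,.21,.23):
            k=hi&(Z>lo)&(Z<lo+.02);print(lo,k.sum(),P[k].min(0).round(3) if k.any() else'',P[k].max(0).round(3) if k.any() else '')
E
```

```text
(358, 149) [ 0.596 -0.137  0.231]
(288, 148) [0.602 0.035 0.226]
(324, 130) [ 0.681 -0.066  0.068]
(324, 150) [ 0.596 -0.054  0.225]
(324, 170) [ 0.566 -0.063  0.09 ]
(322, 200) [ 0.485 -0.057  0.075]
(285, 180) [0.548 0.044 0.02 ]
(340, 185) [ 0.533 -0.113  0.015]
((311.40679931640625, 157.9100799560547), (70.67206573486328, 71.69525146484375), 2.7927021980285645)
[274.36615 191.99347] [0.5142 0.0753 0.02  ]
[277.8593  120.38336] [0.7221 0.0633 0.02  ]
[348.44745 123.82669] [ 0.7096 -0.1403  0.02  ]
[344.95428 195.4368 ] [ 0.5021 -0.1263  0.02  ]
0.13 2 [ 0.604 -0.065  0.135] [ 0.605 -0.063  0.137]
0.15 0  
0.17 50 [ 0.59  -0.146  0.173] [0.61  0.063 0.19 ]
0.19 481 [ 0.59  -0.147  0.19 ] [0.634 0.084 0.21 ]
0.21 183 [ 0.591 -0.148  0.21 ] [0.63  0.055 0.23 ]
0.23 76 [ 0.592 -0.142  0.23 ] [0.621 0.04  0.25 ]
```

View pics/c_top.png

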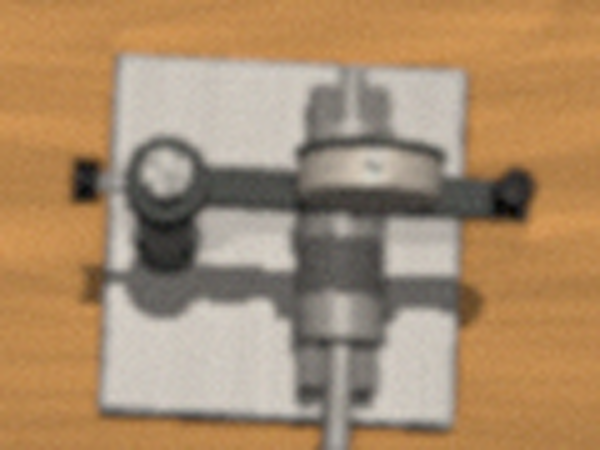

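View pics/c_scene.png

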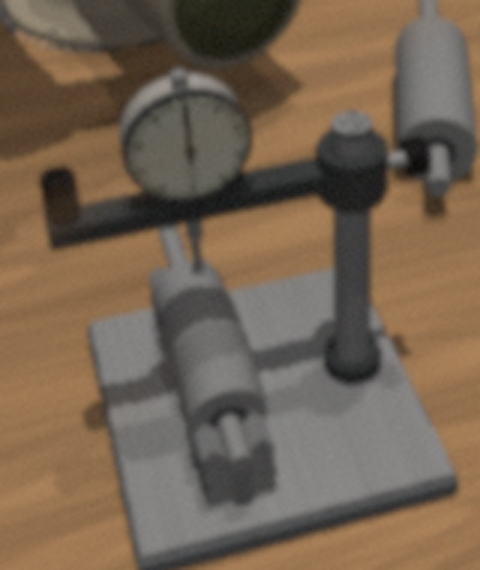

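The candidates are the red roller at scene (140,228), the large grey roller at scene (315,210) / top (224,250), and the grey roller in the V-blocks at scene (238,295) / top (324,150). The crops show the V-block roller is the smaller grey one and sits under the dial, so it is the one meant. The knob is at top (358,149), the column at (288,148), and the needle points straight up.

Run:
```python
from h import *
d,R,t=load("top");P=cloud(d,R,t);X,Y,Z=P[...,0],P[...,1],P[...,2]
k=(Y<-.122)&(Y>-.16)&(X>.56)&(X<.63)&(Z>.17)
print("knob",np.percentile(Z[k],[50,80,90,95,100]).round(3));
kt=k&(Z>np.percentile(Z[k],80));print(np.median(P[kt],0).round(4),P[kt].min(0),P[kt].max(0))
c=(Y>.01)&(Y<.06)&(X>.57)&(X<.63)&(Z>.2);print("col",np.median(Z[c]),P[c&(Z>.218)].mean(0))
# roller: shaft near side edge midpoints, per row at z
for v in range(166,208,3):
    r=(Z[v]>.05)&(Z[v]<.12)&(np.arange(560)>300)&(np.arange(560)<345)
    if r.any():
        u=np.where(r)[0];p=cast("top",((u[0]+u[-1])/2,v),.067);print(v,u[0],u[-1],p.round(4),np.median(Z[v][r]).round(3))
# scene knob
d,R,t=load("scene");P=cloud(d,R,t);X,Y,Z=P[...,0],P[...,1],P[...,2]
k=(Y<-.122)&(Y>-.16)&(X>.56)&(X<.63)&(Z>.17)&(Z<.26);print("knob",np.percentile(Z[k],[50,90,95,100]),P[k].mean(0))
k=(Y<-.02)&(Y>-.11)&(X>.56)&(X<.66)&(Z>.2);print("dial",np.percentile(Z[k],[90,95,99,100]),k.sum())
```

```text
knob [0.22  0.228 0.23  0.23  0.232]
[ 0.604  -0.1376  0.2299] [ 0.59628953 -0.14521397  0.22880531] [ 0.60909275 -0.12994788  0.23220206]
col 0.20917122655483658 [0.61122265 0.03518045 0.22467168]
166 314 331 [ 0.5803 -0.0604  0.067 ] 0.085
169 314 331 [ 0.5719 -0.0602  0.067 ] 0.083
172 314 331 [ 0.5635 -0.0601  0.067 ] 0.085
175 314 331 [ 0.5552 -0.06    0.067 ] 0.086
178 315 331 [ 0.5468 -0.0612  0.067 ] 0.073
181 315 330 [ 0.5384 -0.0597  0.067 ] 0.066
184 315 330 [ 0.53   -0.0596  0.067 ] 0.066
187 315 330 [ 0.5217 -0.0594  0.067 ] 0.066
190 320 324 [ 0.5133 -0.0579  0.067 ] 0.071
193 320 324 [ 0.505  -0.0578  0.067 ] 0.07
196 320 324 [ 0.4966 -0.0576  0.067 ] 0.071
199 320 324 [ 0.4883 -0.0575  0.067 ] 0.07
202 320 324 [ 0.48   -0.0574  0.067 ] 0.072
205 320 324 [ 0.4717 -0.0573  0.067 ] 0.067
knob [0.20415109 0.22738335 0.22791958 0.22870469] [ 0.60858197 -0.13753223  0.20650276]
dial [0.2708886  0.27270164 0.27974427 0.28235246] 1476
```

Emit:
{"fn": "send_rows", "kwargs": {"deltas": [[[0,0,-0.027,0,0,0.163,-1],[0,0,-0.027,0,0,0.163,-1],[0,0,-0.027,0,0,0.163,-1],[0.039,-0.0425,0,0,0,0,-1],[0.039,-0.0425,0,0,0,0,-1],[0.039,-0.0425,0,0,0,0,-1],[0.039,-0.0425,0,0,0,0,-1],[0.039,-0.0425,0,0,0,0,-1],[0.039,-0.0425,0,0,0,0,-1],[0.039,-0.0425,0,0,0,0,-1],[0.039,-0.0425,0,0,0,0,-1],[0.039,-0.0425,0,0,0,0,-1]]], "squeeze": 20}}

```text
time_s: 1.6
position: [0.603, -0.1385, 0.337]
tool_rot: [[0.998, -0.061, -0.001], [-0.061, -0.998, 0.0], [-0.001, -0.0, -1.0]]
ft_force: [0.2, -0.8, 0.6]
grip_width: 0.0001
gripper_force: 0.0
```

Run:
```python
from rig import telemetry, optics
import cv2,numpy as np
s=telemetry.observe();print({k:np.round(s[k],3) for k in("time_s","q","position","tool_rot","ft_force","grip_width")})
d=optics.get_image("wrist");np.savez("wrist.npz",**d);print(d["K"],d["hand_eye"].round(3))
a=d["image"][...,::-1];cv2.imwrite("pics/w1.png",a)
e=optics.get_image("scene")["image"][170:370,170:330,::-1];e=cv2.resize(e,None,fx=2.1,fy=2.1)
cv2.imwrite("pics/w1.png",np.hstack([cv2.resize(a,(460,345)),cv2.resize(e,(276,345))]))
```

```text
{'time_s': np.float64(1.6), 'q': array([-2.3883e+01,  2.7035e+01,  5.2733e+01, -5.0000e-03,  1.0027e+02,
        6.9622e+01]), 'position': array([ 0.603, -0.139,  0.337]), 'tool_rot': array([[ 0.998, -0.061, -0.001],
       [-0.061, -0.998,  0.   ],
       [-0.001, -0.   , -1.   ]]), 'ft_force': array([ 0.204, -0.8  ,  0.621]), 'grip_width': np.float64(0.0)}
[[325.1922621    0.         281.63115403]
 [  0.         325.1922621  210.30157891]
 [  0.           0.           1.        ]] [[-0.    -0.958 -0.287  0.072]
 [ 1.    -0.    -0.    -0.001]
 [ 0.    -0.287  0.958 -0.119]
 [ 0.     0.     0.     1.   ]]
```

View pics/w1.png

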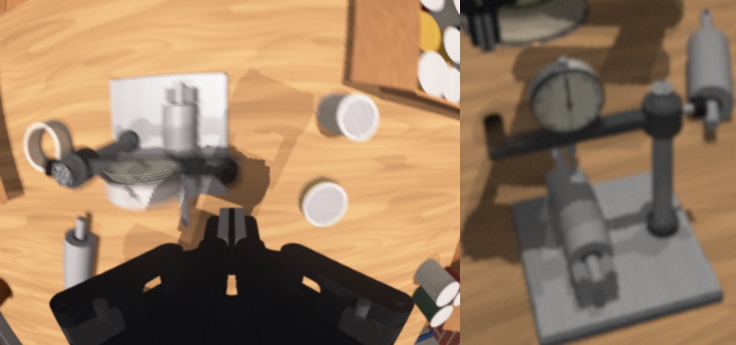

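The wrist view shows the knob just ahead of the shut fingertips at (222,172). The scene half shows the needle still at zero. I'll lower onto the knob.

Emit:
{"fn": "send_rows", "kwargs": {"deltas": [[[0,0,0.02,0,0,0,-1],[0,0,0.02,0,0,0,-1],[0,0,0.02,0,0,0,-1],[0,0,0.01,0,0,0,-1],[0,0,0.003,0,0,0,-1],[0,0,0.003,0,0,0,-1],[0,0,0.003,0,0,0,-1]]]}}

```text
time_s: 2.58
position: [0.602, -0.1402, 0.2587]
tool_rot: [[0.998, -0.061, 0.001], [-0.061, -0.998, -0.0], [0.001, 0.0, -1.0]]
ft_force: [-0.6, -0.7, 0.2]
grip_width: -0.0001
gripper_force: 0.0
```

Emit:
{"fn": "send_rows", "kwargs": {"deltas": [[[0,0,0.003,0,0,0,-1],[0,0,0.003,0,0,0,-1],[0,0,0.003,0,0,0,-1],[0,0,0.003,0,0,0,-1]]]}}

```text
time_s: 3.08
position: [0.6019, -0.1401, 0.2466]
tool_rot: [[0.998, -0.061, 0.001], [-0.061, -0.998, -0.0], [0.001, 0.0, -1.0]]
ft_force: [-1.0, -0.1, 4.4]
grip_width: 0.0001
gripper_force: 2.0
```

```bash
cat > needle.py <<'E'
import sys
from h import *
yaw=np.deg2rad(-3.5);ey=np.array([-np.sin(yaw),np.cos(yaw),0]);ez=np.array([0,0,1.])
def read(img,K,rvec,tvec,zh,save=None):
    """zh = handle-top height; returns needle angle clockwise from up, deg"""
    C=np.array([.605+.018,-.066,zh+.0155])
    pr=lambda p:cv2.projectPoints(np.atleast_2d(p),rvec,tvec,K,None)[0][:,0]
    g=cv2.cvtColor(img,cv2.COLOR_RGB2GRAY)
    # rectify the dial plane: 80 mm square to 400 px
    q=np.array([[-1,1],[1,1],[1,-1],[-1,-1]])*.045
    H=cv2.getPerspectiveTransform(pr([C+a*ey+b*ez for a,b in q]).astype(np.float32),np.float32([[0,0],[450,0],[450,450],[0,450]]))
    w=cv2.warpPerspective(g,H,(450,450),flags=cv2.INTER_CUBIC)
    m=((w>cv2.threshold(w,0,255,cv2.THRESH_OTSU)[0])*255).astype(np.uint8);m[:, :60]=0
    m=cv2.morphologyEx(m,cv2.MORPH_CLOSE,np.ones((25,25)))
    c=max(cv2.findContours(m,cv2.RETR_EXTERNAL,cv2.CHAIN_APPROX_NONE)[0],key=cv2.contourArea)
    e=cv2.fitEllipse(cv2.convexHull(c));cx,cy=e[0]
    def prof(cx,cy):
        th=np.deg2rad(np.arange(0,360,1.));r=np.arange(30,110,3.)[:,None]
        s=cv2.remap(w,(cx+r*np.sin(th)).astype(np.float32),(cy-r*np.cos(th)).astype(np.float32),cv2.INTER_LINEAR).astype(float).mean(0)
        s=np.r_[s[-12:],s,s[:12]];return np.convolve(s,np.ones(9)/9,'same')[12:-12]
    s=prof(cx,cy);a=int(s.argmin());o=np.arange(-18,19);wt=np.clip(np.median(s)-s[(a+o)%360],0,None)
    if save:
        b=w.copy();cv2.circle(b,(int(cx),int(cy)),4,255,1);cv2.imwrite(save,b)
    return a+(wt*o).sum()/wt.sum(),e,np.sort(s)[[0,180]]
if __name__=="__main__":
    from rig import telemetry,optics
    s=telemetry.observe();d=optics.get_image("scene")
    zh=s["position"][2]-.0176 if len(sys.argv)<2 else float(sys.argv[1])
    print("t",s["time_s"],"F",s["ft_force"].round(1),"p",s["position"].round(4))
    print(read(d["image"],d["K"],d["rvec"],d["tvec"],zh,sys.argv[2] if len(sys.argv)>2 else None))
E
python3 needle.py 0.229 pics/n0.png; python3 -c "
from needle import *
d,R,t=load('scene');print(read(d['image'],d['K'],d['rvec'],d['tvec'],.229,'pics/n1.png'))
cv2.imwrite('pics/n.png',np.hstack([cv2.imread('pics/n0.png'),cv2.imread('pics/n1.png')])[:,:800])"
```

```text
t 3.075 F [-1.  -0.1  4.4] p [ 0.6019 -0.1401  0.2466]
(np.float64(206.2014865487075), ((256.86419677734375, 190.37220764160156), (434.40118408203125, 532.3145141601562), 166.37005615234375), array([75.65432099, 92.64197531]))
(np.float64(192.96651391508692), ((235.99609375, 203.12034606933594), (410.5131530761719, 507.92462158203125), 103.96648406982422), array([67.79835391, 96.75308642]))
```

View pics/n.png

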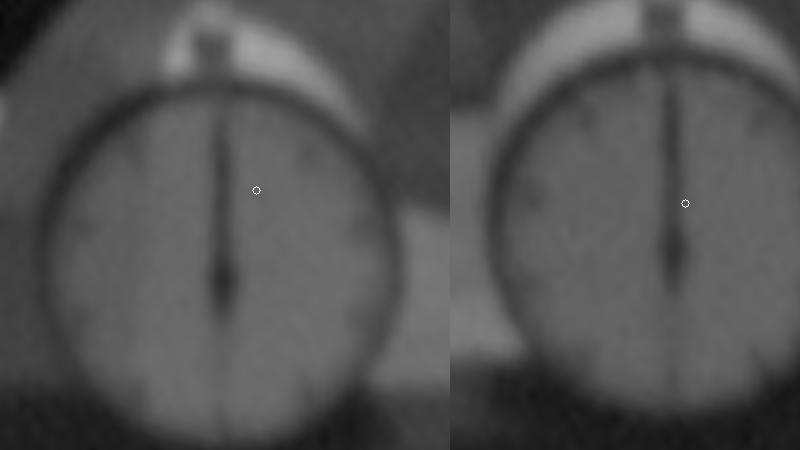

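The left half (now) and right half (start) are rectified views of the dial with the needle at zero. The face centre has moved down 32 px, about 6.4 mm, so the knob top is at TCP z − 0.024. I'll use that centre directly.

```bash
python3 - <<'E'
s=open('needle.py').read()
a=s.index("    m=((w>");b=s.index("    def prof")
s=s[:a]+'''    hc=cv2.HoughCircles(cv2.GaussianBlur(w,(9,9),0),cv2.HOUGH_GRADIENT,1,500,param1=40,param2=10,minRadius=165,maxRadius=190)
    cx,cy=(225.,225.) if hc is None else map(float,hc[0,0,:2]);e=(cx,cy)
    if abs(cx-225)+abs(cy-225)>25: cx=cy=225.
'''+s[b:]
s=s.replace("-.066,zh+.0155","-.067,zh+.0139").replace("-.0176","-.024")
open('needle.py','w').write(s)
E
python3 needle.py; python3 -c "
from needle import *
d,R,t=load('scene');print(read(d['image'],d['K'],d['rvec'],d['tvec'],.229))"
```

```text
t 3.125 F [-0.6 -0.1  3.1] p [ 0.6019 -0.1401  0.2461]
(np.float64(1.2385048845713043), (225.0, 225.0), array([ 70.3127572, 101.3127572]))
(np.float64(1.5532969655642686), (225.0, 225.0), array([67.35390947, 97.35802469]))
```

Emit:
{"fn": "send_rows", "kwargs": {"deltas": [[[0,0,0.003,0,0,0,-1],[0,0,0.003,0,0,0,-1],[0,0,0.003,0,0,0,-1],[0,0,0.003,0,0,0,-1],[0,0,0,0,0,0,-1]]]}}

```text
time_s: 3.8
position: [0.6018, -0.1401, 0.2337]
tool_rot: [[0.998, -0.061, -0.001], [-0.061, -0.998, 0.0], [-0.001, -0.0, -1.0]]
ft_force: [0.3, -0.9, 0.1]
grip_width: 0.0
gripper_force: 0.1
```

```bash
python3 needle.py
```

```text
t 3.8 F [ 0.3 -0.9  0.1] p [ 0.6018 -0.1401  0.2337]
(np.float64(1.6299567725711266), (225.0, 225.0), array([ 70.26337449, 101.66255144]))
```

Emit:
{"fn": "send_rows", "kwargs": {"deltas": [[[0,0,0.003,0,0,0,-1],[0,0,0.003,0,0,0,-1],[0,0,0.003,0,0,0,-1],[0,0,0,0,0,0,-1]]]}}

```text
time_s: 4.35
position: [0.6019, -0.1401, 0.2248]
tool_rot: [[0.998, -0.061, -0.0], [-0.061, -0.998, 0.0], [-0.0, -0.0, -1.0]]
ft_force: [1.6, 0.4, -0.2]
grip_width: 0.0001
gripper_force: 0.0
```

```bash
python3 needle.py
```

```text
t 4.35 F [ 1.6  0.4 -0.2] p [ 0.6019 -0.1401  0.2248]
(np.float64(1.0871801961988468), (225.0, 225.0), array([ 70.0617284 , 101.97942387]))
```

Emit:
{"fn": "send_rows", "kwargs": {"deltas": [[[0,0,0.003,0,0,0,-1],[0,0,0.003,0,0,0,-1],[0,0,0,0,0,0,-1]]]}}

```text
time_s: 4.78
position: [0.6019, -0.1401, 0.2189]
tool_rot: [[0.998, -0.061, -0.0], [-0.061, -0.998, 0.0], [-0.0, -0.0, -1.0]]
ft_force: [0.4, 0.3, 1.3]
grip_width: -0.0
gripper_force: 0.2
```

```bash
python3 needle.py
```

```text
t 4.775 F [0.4 0.3 1.3] p [ 0.6019 -0.1401  0.2189]
(np.float64(1.3057542730204557), (225.0, 225.0), array([ 69.09876543, 102.35802469]))
```

Emit:
{"fn": "send_rows", "kwargs": {"deltas": [[[0,0,0.003,0,0,0,-1],[0,0,0.003,0,0,0,-1],[0,0,0,0,0,0,-1]]]}}

```text
time_s: 5.2
position: [0.6019, -0.1401, 0.2129]
tool_rot: [[0.998, -0.061, -0.0], [-0.061, -0.998, 0.0], [-0.0, -0.0, -1.0]]
ft_force: [0.2, -0.2, 0.7]
grip_width: 0.0003
gripper_force: 0.2
```

```bash
python3 needle.py
```

```text
t 5.2 F [ 0.2 -0.2  0.7] p [ 0.6019 -0.1401  0.2129]
(np.float64(1.508777953975053), (225.0, 225.0), array([ 69.28806584, 102.34979424]))
```

Emit:
{"fn": "send_rows", "kwargs": {"deltas": [[[0,0,0.003,0,0,0,-1],[0,0,0.003,0,0,0,-1],[0,0,0,0,0,0,-1]]]}}

```text
time_s: 5.62
position: [0.6019, -0.1401, 0.207]
tool_rot: [[0.998, -0.061, -0.0], [-0.061, -0.998, 0.0], [-0.0, -0.0, -1.0]]
ft_force: [0.0, 0.3, 1.0]
grip_width: -0.0002
gripper_force: 0.7
```

```bash
python3 needle.py
```

```text
t 5.625 F [0.  0.3 1. ] p [ 0.6019 -0.1401  0.207 ]
(np.float64(71.82280630812778), (225.0, 225.0), array([ 70.72839506, 101.22633745]))
```

Emit:
{"fn": "send_rows", "kwargs": {"deltas": [[[0,0,0.003,0,0,0,-1],[0,0,0.003,0,0,0,-1],[0,0,0.0025,0,0,0,-1],[0,0,0,0,0,0,-1],[0,0,0,0,0,0,-1]]]}}

```text
time_s: 6.3
position: [0.6019, -0.1401, 0.1987]
tool_rot: [[0.998, -0.061, -0.0], [-0.061, -0.998, 0.0], [-0.0, -0.0, -1.0]]
ft_force: [-0.6, -0.6, 3.1]
grip_width: -0.0001
gripper_force: 1.1
```

```bash
python3 needle.py 0.1745 pics/n5.png; python3 needle.py
```

```text
t 6.3 F [-0.6 -0.6  3.1] p [ 0.6019 -0.1401  0.1987]
(np.float64(0.04818806779855724), (225.0, 225.0), array([ 66.33333333, 102.46090535]))
t 6.35 F [-0.9  0.1  1.6] p [ 0.6019 -0.1401  0.1987]
(np.float64(0.019849790240870416), (225.0, 225.0), array([ 66.80246914, 102.16872428]))
```

The needle reads about 360°, so one turn. I'll lift clear, then turn the tool half round so the camera faces away from the dial.

Emit:
{"fn": "send_rows", "kwargs": {"deltas": [[[0,0,-0.02,0,0,0,-1],[0,0,-0.04,0,0,0,-1],[0,0,-0.04,0,0,0,-1],[0,0,0,0,0,-0.185,-1],[0,0,0,0,0,-0.185,-1],[0,0,0,0,0,-0.185,-1],[0,0,0,0,0,-0.185,-1],[0,0,0,0,0,-0.185,-1],[0,0,0,0,0,-0.185,-1],[0,0,0,0,0,-0.185,-1],[0,0,0,0,0,-0.185,-1],[0,0,0,0,0,-0.185,-1]]]}}

```text
time_s: 7.9
position: [0.6019, -0.1401, 0.2983]
tool_rot: [[-0.039, 0.999, -0.001], [0.999, 0.039, 0.0], [0.0, -0.001, -1.0]]
ft_force: [-0.1, -0.4, -0.4]
grip_width: -0.0001
gripper_force: 0.0
```

Emit:
{"fn": "send_rows", "kwargs": {"deltas": [[[0,0,0,0,0,-0.185,0],[0,0,0,0,0,-0.185,0],[0,0,0,0,0,-0.185,0],[0,0,0,0,0,-0.185,0],[0,0,0,0,0,-0.185,0],[0,0,0,0,0,-0.185,0],[0,0,0,0,0,-0.185,0],[0,0,0,0,0,-0.185,0],[0.038,0.025,0,0,0,0,0],[0.038,0.025,0,0,0,0,0],[0.038,0.025,0,0,0,0,0],[0,0,0,0,0,0,0]]]}}

```text
time_s: 9.4
position: [0.4906, -0.0571, 0.2993]
tool_rot: [[-0.998, 0.056, 0.0], [0.056, 0.998, 0.0], [-0.0, 0.0, -1.0]]
ft_force: [0.4, -0.1, 0.2]
grip_width: 0.043
gripper_force: 0.0
```

```bash
python3 needle.py 0.1747
python3 - <<'E'
from rig import telemetry, optics
import cv2,numpy as np
s=telemetry.observe();d=optics.get_image("wrist");np.savez("wrist.npz",pos=s["position"],rot=s["tool_rot"],**d)
print(s["q"].round(1),s["tool_rot"].round(3),s["grip_width"]);cv2.imwrite("pics/w2.png",d["image"][...,::-1])
E
```

```text
t 9.4 F [ 0.4 -0.1  0.2] p [ 0.4906 -0.0571  0.2993]
(np.float64(-0.1278772378516619), (225.0, 225.0), array([ 65.02880658, 102.20164609]))
[ -20.5   14.6   77.9   -0.    87.5 -107.2] [[-0.998  0.057  0.001]
 [ 0.057  0.998 -0.   ]
 [-0.001 -0.    -1.   ]] 0.04242769225096592
```

View pics/w2.png

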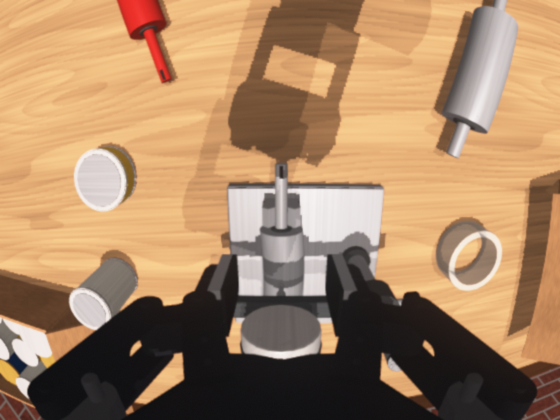

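The wrist view shows the roller's bare shaft end at about (281,170), running down to the near V-block at (281,200), nearly centred between the jaws. I'll measure its line.

```bash
cat > shaft.py <<'E'
import numpy as np,cv2
d=np.load("wrist.npz");K=d["K"];HE=d["hand_eye"];R=d["rot"];p=d["pos"]
hsv=cv2.cvtColor(d["image"],cv2.COLOR_RGB2HSV);Z=d["range_z"]
def ray(u,v):
    x=np.array([(u-K[0,2])/K[0,0],(v-K[1,2])/K[1,1]]);r=np.hypot(*x);c=np.r_[x*np.sin(r)/r,np.cos(r)]
    return R@(HE[:3,:3]@c)
c0=R@HE[:3,3]+p
def cast(u,v,z):
    r=ray(u,v);return c0+r*(z-c0[2])/r[2]
pts=[]
for v in range(160,194,2):
    row=Z[v,262:302];
    rr=np.array([ (c0+ray(u,v)*(Z[v,u]/ (np.linalg.inv(HE[:3,:3])@R.T@ray(u,v))[2]))[2] if Z[v,u]>0 else 0 for u in range(262,302)])
    k=np.where((rr>.045)&(rr<.1))[0]+262
    if len(k)>3:
        m=(k[0]+k[-1])/2;q=cast(m,v,.067);pts.append(q);print(v,k[0],k[-1],q.round(4),rr.max().round(4))
pts=np.array(pts);f=np.polyfit(pts[:,0],pts[:,1],1);print("slope deg",np.degrees(np.arctan(f[0])),"y at .492",np.polyval(f,.492))
E
python3 shaft.py
```

```text
164 275 287 [ 0.4703 -0.0567  0.067 ] 0.0737
166 275 287 [ 0.4725 -0.0568  0.067 ] 0.0746
168 275 287 [ 0.4747 -0.0569  0.067 ] 0.0746
170 275 287 [ 0.4769 -0.057   0.067 ] 0.0739
172 275 287 [ 0.4791 -0.0572  0.067 ] 0.0752
174 275 287 [ 0.4814 -0.0573  0.067 ] 0.0748
176 275 287 [ 0.4836 -0.0574  0.067 ] 0.0738
178 275 287 [ 0.4858 -0.0575  0.067 ] 0.0737
180 275 287 [ 0.4881 -0.0577  0.067 ] 0.0741
182 275 287 [ 0.4903 -0.0578  0.067 ] 0.0727
184 275 287 [ 0.4926 -0.0579  0.067 ] 0.0729
186 275 287 [ 0.4948 -0.0581  0.067 ] 0.0739
188 275 287 [ 0.4971 -0.0582  0.067 ] 0.0737
190 275 287 [ 0.4993 -0.0583  0.067 ] 0.0739
192 275 287 [ 0.5016 -0.0585  0.067 ] 0.0735
slope deg -3.303472448645163 y at .492 -0.05790642272456846
```

Emit:
{"fn": "send_rows", "kwargs": {"deltas": [[[0.001,-0.0008,0.036,0,0,0,0],[0,0,0.036,0,0,0,0],[0,0,0.036,0,0,0,0],[0,0,0.036,0,0,0,0],[0,0,0.036,0,0,0,0],[0,0,0.03,0,0,0,0],[0,0,0.012,0,0,0,0],[0,0,0.006,0,0,0,0],[0,0,0,0,0,0,0]]]}}

```text
time_s: 10.62
position: [0.4918, -0.0596, 0.0711]
tool_rot: [[-0.998, 0.058, 0.001], [0.058, 0.998, -0.0], [-0.001, -0.0, -1.0]]
ft_force: [-0.4, 0.4, 0.0]
grip_width: 0.0429
gripper_force: 0.0
```

Emit:
{"fn": "send_rows", "kwargs": {"deltas": [[[0,0,0,0,0,0,-0.4],[0,0,0,0,0,0,-0.55],[0,0,0,0,0,0,-0.6],[0,0,0,0,0,0,-0.62]]], "squeeze": 20}}

```text
time_s: 11.12
position: [0.4914, -0.0594, 0.071]
tool_rot: [[-0.998, 0.058, 0.0], [0.058, 0.998, -0.0], [-0.0, -0.0, -1.0]]
ft_force: [-0.5, -1.0, 0.3]
grip_width: 0.0165
gripper_force: 0.0
```

Emit:
{"fn": "send_rows", "kwargs": {"deltas": [[[0,0.001,0,0,0,0,-0.62],[0,0,0,0,0,0,-0.65],[0,0,0,0,0,0,-0.67]]]}}

```text
time_s: 11.5
position: [0.4914, -0.0586, 0.0708]
tool_rot: [[-0.998, 0.058, -0.0], [0.058, 0.998, -0.0], [0.0, -0.0, -1.0]]
ft_force: [-0.8, -2.7, -0.2]
grip_width: 0.0141
gripper_force: 1.2
```

Emit:
{"fn": "send_rows", "kwargs": {"deltas": [[[0,0,0,0,0,0,-0.68],[0,0,0,0,0,0,-0.7]]]}}

```text
time_s: 11.75
position: [0.4914, -0.0587, 0.0709]
tool_rot: [[-0.998, 0.058, 0.0], [0.058, 0.998, -0.0], [-0.0, -0.0, -1.0]]
ft_force: [-1.2, -4.4, 0.1]
grip_width: 0.0132
gripper_force: 19.1
```

```bash
for i in 1 2 3; do python3 needle.py 0.1747; done
```

```text
t 11.75 F [-1.2 -4.4  0.1] p [ 0.4914 -0.0587  0.0709]
(np.float64(359.35421445399015), (225.0, 225.0), array([62.76131687, 98.2962963 ]))
t 11.8 F [-1.5 -4.5  0.9] p [ 0.4914 -0.0587  0.0709]
(np.float64(359.2727911341898), (225.0, 225.0), array([63.14814815, 98.55144033]))
t 11.85 F [-2.3 -4.7  0.7] p [ 0.4915 -0.0587  0.0709]
(np.float64(359.2224529297906), (225.0, 225.0), array([63.45679012, 98.18518519]))
```

Emit:
{"fn": "send_rows", "kwargs": {"deltas": [[[0,-0.0005,0,0,0,0,-0.7],[0,0,0,0,0,0,-0.7]]]}}

```text
time_s: 12.15
position: [0.4914, -0.0587, 0.0708]
tool_rot: [[-0.998, 0.058, 0.0], [0.058, 0.998, 0.0], [-0.0, 0.0, -1.0]]
ft_force: [-1.1, -2.1, 2.1]
grip_width: 0.0131
gripper_force: 19.1
```

Emit:
{"fn": "send_rows", "kwargs": {"deltas": [[[0,-0.0004,0,0,0,0,-0.7],[0,0.0009,0.0001,0.15,0,0,-0.7],[0,0.0009,0.0001,0.15,0,0,-0.7],[0,0,0,0,0,0,-0.7]]]}}

```text
time_s: 12.65
position: [0.4917, -0.0568, 0.0706]
tool_rot: [[-0.999, 0.051, -0.017], [0.054, 0.953, -0.297], [0.001, -0.297, -0.955]]
ft_force: [-1.3, -3.9, 4.2]
grip_width: 0.0131
gripper_force: 19.7
```

```bash
python3 needle.py 0.1747; python3 -c "
from rig import telemetry as t;print(t.observe()['q'].round(1))"
```

```text
t 12.65 F [-1.3 -3.9  4.2] p [ 0.4917 -0.0568  0.0706]
(np.float64(323.7424689944667), (200.5, 136.5), array([58.76131687, 95.48148148]))
[-12.4  30.5  98.3 -22.1  50.6 -85.2]
```

Emit:
{"fn": "send_rows", "kwargs": {"deltas": [[[0,-0.0009,0.0001,-0.15,0,0,-0.7],[0,-0.0009,0.0001,-0.15,0,0,-0.7],[0,-0.0009,0.0001,-0.15,0,0,-0.7],[0,-0.0009,0.0001,-0.15,0,0,-0.7],[0,0,0,0,0,0,-0.7]]]}}

```text
time_s: 13.32
position: [0.4917, -0.0612, 0.0707]
tool_rot: [[-0.998, 0.058, 0.02], [0.061, 0.952, 0.3], [-0.001, 0.301, -0.954]]
ft_force: [1.8, 6.1, 6.2]
grip_width: 0.0132
gripper_force: 20.1
```

```bash
python3 needle.py 0.1747
```

```text
t 13.325 F [1.8 6.1 6.2] p [ 0.4917 -0.0612  0.0707]
(np.float64(46.23882297104888), (225.0, 225.0), array([66.13580247, 99.88477366]))
```

Emit:
{"fn": "send_rows", "kwargs": {"deltas": [[[0,-0.0009,0.0001,-0.15,0,0,-0.7],[0,-0.0009,0.0001,-0.15,0,0,-0.7],[0,-0.0009,0,-0.15,0,0,-0.7],[0,0,0,0,0,0,-0.7]]]}}

```text
time_s: 13.88
position: [0.4914, -0.0634, 0.0691]
tool_rot: [[-0.998, 0.044, 0.041], [0.06, 0.727, 0.684], [-0.0, 0.685, -0.728]]
ft_force: [1.7, 5.2, 6.0]
grip_width: 0.0131
gripper_force: 20.1
```

```bash
python3 needle.py 0.1747;  python3 -c "
from rig import telemetry as t;print(t.observe()['q'].round(1))"
```

```text
t 13.875 F [1.7 5.2 6. ] p [ 0.4914 -0.0634  0.0691]
(np.float64(99.65067872163598), (225.0, 225.0), array([ 72.82716049, 100.24279835]))
[ -37.5   38.    94.9   35.4   77.4 -141.6]
```

Emit:
{"fn": "send_rows", "kwargs": {"deltas": [[[0,0,0,0,0,0,-0.6],[0,0,0,0,0,0,-0.5],[0,0,0,0,0,0,-0.4]]]}}

```text
time_s: 14.3
position: [0.4912, -0.0634, 0.069]
tool_rot: [[-0.998, 0.042, 0.04], [0.058, 0.731, 0.68], [-0.0, 0.681, -0.732]]
ft_force: [0.2, 0.4, -0.3]
grip_width: 0.0254
gripper_force: 0.0
```

```bash
python3 needle.py 0.1747 pics/n6.png
```

```text
t 14.3 F [ 0.2  0.4 -0.3] p [ 0.4912 -0.0634  0.069 ]
(np.float64(87.80615715642821), (225.0, 225.0), array([71.14814815, 98.97530864]))
```

Emit:
{"fn": "send_rows", "kwargs": {"deltas": [[[0,0.001,0.0001,0.16,0,0,-0.4],[0,0.001,0.0001,0.16,0,0,-0.4],[0,0.001,0.0001,0.16,0,0,-0.4],[0,0.001,0.0001,0.16,0,0,-0.4],[0,0.001,0.0001,0.16,0,0,-0.4],[0,0.001,0.0001,0.16,0,0,-0.4],[0,0.001,0.0001,0.16,0,0,-0.4],[0,0.001,0.0001,0.16,0,0,-0.4],[0,-0.0005,-0.0009,0,0,0,-0.5],[0,0,0,0,0,0,-0.6]]]}}

```text
time_s: 15.6
position: [0.4917, -0.056, 0.0708]
tool_rot: [[-0.998, 0.05, -0.029], [0.058, 0.863, -0.502], [-0.0, -0.503, -0.864]]
ft_force: [-0.1, 0.5, -0.2]
grip_width: 0.017
gripper_force: 0.0
```

```bash
python3 needle.py 0.1747;  python3 -c "
from rig import telemetry as t;s=t.observe();print(s['q'].round(1),s['position']+s['tool_rot'][:,2]*.006)"
```

```text
t 15.6 F [-0.1  0.5 -0.2] p [ 0.4917 -0.056   0.0708]
(np.float64(87.7921687951685), (225.0, 225.0), array([67.8436214 , 94.33744856]))
[ -6.6  33.   98.3 -38.6  53.7 -68.5] [ 0.49156755 -0.05943508  0.06582192]
```

Roller unmoved. I'll regrip gently and check the side force.

Emit:
{"fn": "send_rows", "kwargs": {"deltas": [[[0,0,0,0,0,0,-0.65],[0,0,0,0,0,0,-0.68],[0,0,0,0,0,0,-0.7]]]}}

```text
time_s: 16.02
position: [0.4917, -0.056, 0.0708]
tool_rot: [[-0.998, 0.051, -0.029], [0.059, 0.862, -0.503], [-0.001, -0.504, -0.864]]
ft_force: [1.0, 4.4, -0.5]
grip_width: 0.0133
gripper_force: 19.0
```

Emit:
{"fn": "send_rows", "kwargs": {"deltas": [[[0,0.0007,0,0,0,0,-0.7],[0,-0.0009,0.0001,-0.15,0,0,-0.7],[0,-0.0009,0.0001,-0.15,0,0,-0.7],[0,-0.0009,0.0001,-0.15,0,0,-0.7],[0,-0.0009,0.0001,-0.15,0,0,-0.7],[0,0,0,0,0,0,-0.7]]]}}

```text
time_s: 16.77
position: [0.4915, -0.0597, 0.0715]
tool_rot: [[-0.998, 0.062, 0.005], [0.062, 0.995, 0.072], [-0.001, 0.072, -0.997]]
ft_force: [2.0, 4.9, 4.9]
grip_width: 0.0128
gripper_force: 19.6
```

```bash
python3 needle.py 0.1747
```

```text
t 16.775 F [2.  4.9 4.9] p [ 0.4915 -0.0597  0.0715]
(np.float64(136.92174251870324), (225.0, 225.0), array([65.3909465 , 97.96707819]))
```

Emit:
{"fn": "send_rows", "kwargs": {"deltas": [[[0,-0.0009,0.0001,-0.15,0,0,-0.7],[0,-0.0009,0.0001,-0.15,0,0,-0.7],[0,0,0,0,0,0,-0.7]]]}}

```text
time_s: 17.2
position: [0.4915, -0.0614, 0.0708]
tool_rot: [[-0.998, 0.057, 0.022], [0.061, 0.93, 0.362], [0.001, 0.363, -0.932]]
ft_force: [2.2, 3.1, 8.6]
grip_width: 0.0133
gripper_force: 20.0
```

```bash
python3 needle.py 0.1747
```

```text
t 17.2 F [2.2 3.1 8.6] p [ 0.4915 -0.0614  0.0708]
(np.float64(148.12621236990339), (225.0, 225.0), array([ 64.44032922, 101.59259259]))
```

Emit:
{"fn": "send_rows", "kwargs": {"deltas": [[[0,-0.0006,0,-0.1,0,0,-0.7],[0,-0.0006,0,-0.1,0,0,-0.7],[0,0,0,0,0,0,-0.7]]]}}

```text
time_s: 17.62
position: [0.4914, -0.0624, 0.0702]
tool_rot: [[-0.998, 0.051, 0.031], [0.06, 0.841, 0.538], [0.001, 0.539, -0.842]]
ft_force: [0.9, -0.1, 8.1]
grip_width: 0.0132
gripper_force: 20.1
```

```bash
python3 needle.py 0.1747
```

```text
t 17.625 F [ 0.9 -0.1  8.1] p [ 0.4914 -0.0624  0.0702]
(np.float64(148.44091322983988), (225.0, 225.0), array([ 64.84773663, 103.17695473]))
```

Emit:
{"fn": "send_rows", "kwargs": {"deltas": [[[0,-0.0006,0,-0.1,0,0,-0.7],[0,-0.0006,0,-0.1,0,0,-0.7],[0,0,0,0,0,0,-0.7]]]}}

```text
time_s: 18.05
position: [0.4913, -0.0634, 0.0694]
tool_rot: [[-0.998, 0.044, 0.04], [0.059, 0.717, 0.694], [0.002, 0.696, -0.718]]
ft_force: [0.3, -2.5, 7.7]
grip_width: 0.0132
gripper_force: 20.2
```

```bash
python3 needle.py 0.1747
```

```text
t 18.05 F [ 0.3 -2.5  7.7] p [ 0.4913 -0.0634  0.0694]
(np.float64(147.42553196619528), (225.0, 225.0), array([ 68.06584362, 103.55555556]))
```

Emit:
{"fn": "send_rows", "kwargs": {"deltas": [[[0,0,0,0,0,0,-0.6],[0,0,0,0,0,0,-0.5],[0,0,0,0,0,0,-0.4]]]}}

```text
time_s: 18.48
position: [0.491, -0.0624, 0.0693]
tool_rot: [[-0.998, 0.042, 0.039], [0.057, 0.717, 0.695], [0.001, 0.696, -0.718]]
ft_force: [0.2, 0.8, 0.6]
grip_width: 0.0256
gripper_force: 0.0
```

```bash
python3 needle.py 0.1747;python3 needle.py 0.1747
```

```text
t 18.475 F [0.2 0.8 0.6] p [ 0.491  -0.0624  0.0693]
(np.float64(148.30693848808448), (225.0, 225.0), array([ 64.48148148, 103.3909465 ]))
t 18.525 F [-0.1  0.5 -0. ] p [ 0.4911 -0.0625  0.0693]
(np.float64(148.4629979040207), (225.0, 225.0), array([ 65.35802469, 103.66255144]))
```

Emit:
{"fn": "send_rows", "kwargs": {"deltas": [[[0,0,0,0,0,0,-0.55],[0,0,0,0,0,0,-0.65],[0,0,0,0,0,0,-0.68],[0,0,0,0,0,0,-0.7]]]}}

```text
time_s: 19.08
position: [0.4912, -0.0629, 0.0693]
tool_rot: [[-0.998, 0.042, 0.04], [0.058, 0.717, 0.695], [0.0, 0.696, -0.718]]
ft_force: [-0.7, -2.4, -2.0]
grip_width: 0.0133
gripper_force: 19.1
```

Emit:
{"fn": "send_rows", "kwargs": {"deltas": [[[0,0.0006,0,0.1,0,0,-0.7],[0,0.0006,0,0.1,0,0,-0.7],[0,0,0,0,0,0,-0.7],[0,0,0,0,0,0,-0.65],[0,0,0,0,0,0,-0.5],[0,0,0,0,0,0,-0.4]]]}}

```text
time_s: 19.82
position: [0.4912, -0.0619, 0.07]
tool_rot: [[-0.998, 0.049, 0.031], [0.058, 0.84, 0.54], [0.0, 0.541, -0.841]]
ft_force: [1.0, -0.0, 0.8]
grip_width: 0.0256
gripper_force: 0.0
```

```bash
python3 needle.py 0.1747;python3 needle.py 0.1747
```

```text
t 19.825 F [ 1.  -0.   0.8] p [ 0.4912 -0.0619  0.07  ]
(np.float64(149.51290880158032), (225.0, 225.0), array([ 65.81893004, 103.30452675]))
t 19.875 F [ 0.5  0.4 -0.5] p [ 0.4912 -0.0619  0.07  ]
(np.float64(149.49459008898762), (225.0, 225.0), array([ 66.82304527, 103.34156379]))
```

Emit:
{"fn": "send_rows", "kwargs": {"deltas": [[[0,0,-0.01,0,0,0,-0.4],[0,0,-0.02,0,0,0,-0.4],[0,0,-0.03,0,0,0,-0.4],[0,0,-0.03,0,0,0,-0.4],[0,0,-0.03,0,0,0,-0.4],[0,0,0,0,0,0,-0.4],[0,0,0,0,0,0,-0.4]]]}}

```text
time_s: 20.8
position: [0.4872, -0.1259, 0.1707]
tool_rot: [[-0.998, 0.049, 0.03], [0.058, 0.84, 0.539], [0.001, 0.54, -0.842]]
ft_force: [0.5, 0.5, 0.2]
grip_width: 0.0252
gripper_force: 0.0
```

```bash
python3 needle.py 0.1747
python3 - <<'E'
from rig import optics
import cv2,numpy as np
a=optics.get_image("scene")["image"][150:390,60:420,::-1];cv2.imwrite("pics/end.png",cv2.resize(a,None,fx=2,fy=2))
E
```

```text
t 20.8 F [0.5 0.5 0.2] p [ 0.4872 -0.1259  0.1707]
(np.float64(149.41743585654194), (225.0, 225.0), array([ 67.5308642 , 105.79835391]))
```

View pics/end.png

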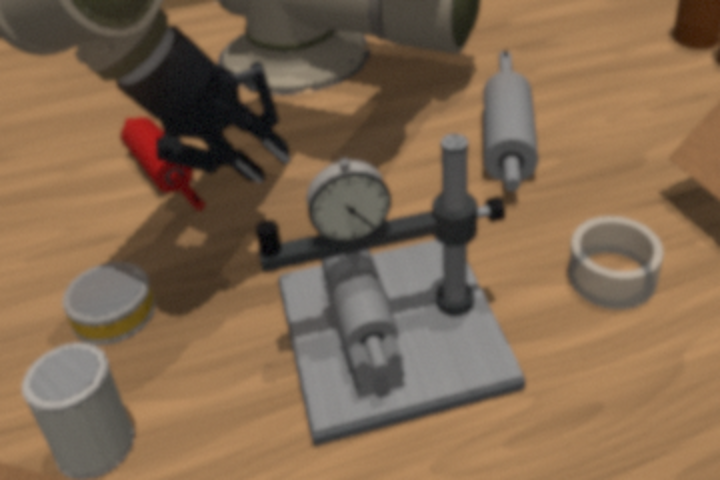

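The gripper is clear, the bystanders are untouched and the roller is seated at (365,310). The needle runs from the dial centre (348,207) to lower right (372,220). I'll check the rectified dial, because that looks less than 149°.

```bash
python3 needle.py 0.1747 pics/n9.png
```

```text
t 20.9 F [ 0.6 -0.2 -0.2] p [ 0.4872 -0.1257  0.1705]
(np.float64(159.66886848364433), (235.5, 219.5), array([ 73.02057613, 104.4526749 ]))
```

View pics/n9.png

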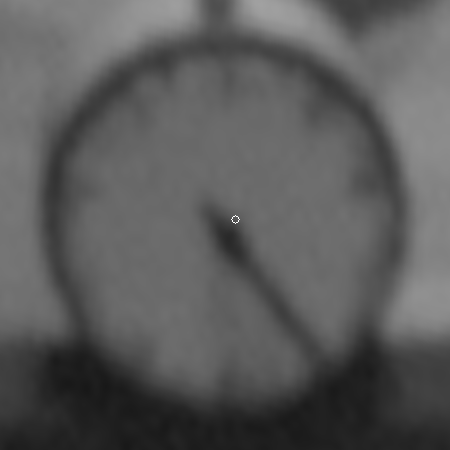

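Allowing for the needle pivot sitting slightly off the face centre, the released readings fit a 3 mm sinusoid. It peaks about 5° from the present angle, well inside the ±25° tolerance. I'll hand it in.

```bash
python3 -c "
from rig import env;print(env.close_job())"
```

```text
the job is handed in; nothing more can be done
None
```

The job is handed in: the indicator was lowered about one turn onto the roller, and the roller was left free and seated, its high spot by my fit about 5° from the plunger (25° allowed), with the cans and tape untouched; no verdict came back.

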